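Bolt the fossil carrying case shut against its spring catch

ROBOT

A 7-joint arm with a two-finger parallel gripper is mounted at the origin on the work surface. World frame = base frame: x ahead of the robot, y to its left, z up, the work surface at z = 0. Lengths are in m, angles in rad, forces in N, time in s.
With the tool pointing down it reaches from about 0.425 to 0.925 m from the base axis. Payload 6.8 kg.
Tool frame: the origin (TCP) lies midway between the tips of the shut fingers; the grasp point (between the pads) lies 19 mm behind it; z points along the fingers, y is the direction in which the jaws open and shut (so a half turn about z gives the same grasp; the last joint's range is limited). The gripper opens to 85 mm and grips with 20 to 120 N. Pads are 22 mm wide; open, the fingers measure 114 mm over their backs; the gripper's body (76 mm by 85 mm) begins 54 mm behind the grasp point. The pads swing forward as they close: fully open they stand 13 mm farther back than shut.
Start: joints at [-1.261, 0.477, 0.022, 1.555, -0.011, 1.109, -0.083], TCP at [0.274, 0.617, 0.231] pointing down, gripper open.
Joint ranges: [-2.96, 2.96], [-0.34, 2.1], [-1.41, 1.46], [0.24, 2.44], [-1.37, 4.51], [0.17, 1.92], [-2.96, 2.96]. Speed limits (rad/s): [2.39, 2.39, 3.14, 3.14, 3.14, 3.14, 3.14].

INTERFACE

Orientations are given as a rotation vector (axis times angle).
In Python, from bench import r gives the robot as it stands. The module is installed in compiled form; this text tells all that it offers.
- The arm moves only by the tool apply_moves, never from a script. Its argument "plan" is a list that holds one entry, the list of rows, each a list of 7 numbers: the turn, a rotation vector about the tool's x, y, z scaled (see below), then the shift along the tool's x, y, z scaled (see below), then the closure, from -1 (fully open) to 1 (shut). In form: [[[wx, wy, wz, tx, ty, tz, grip], ...]]. A call has 1 to 12 rows; each row is the pose to reach, as a shift and turn from the pose commanded when the call began, along the tool's axes at that moment, turning the shorter way round; what a row does not reach only later rows make up. The controller multiplies each number of a shift by 0.4 m and each number of a turn by 180 degrees. A row lasts 1/12 s, in which the tool goes at most 41.7 mm and 7.16 degrees, less where a joint would pass 70% of its speed; a pose out of reach is approached as far as the arm can. A call with a number of a shift or a turn outside -1 to 1 is refused whole. A call with a gripper value outside its range is refused whole. The fingers move at their own pace and stop on an object; "force" is the grip in N (left out, the last holds). Time passes only in rows, so rows that repeat a pose let the fingers close. It gives the time, the measured TCP pose, the force and the opening at its end, in the units of the state.
- r.get_obs(): the state, without advancing time (a new reading comes with each control period).
- r.grab_frame(name): name is "scene" or "side" or "wrist"; returns a dict with "pixels" (400x640x3 uint8, blue, green, red), "fx", "fy", "cx", "cy" (pixels), "pose" (4x4, takes a point from camera to world coordinates). Camera axes: x right, y up, looking along -z (the intrinsics and any distortion apply to the point x, -y, -z); pixel columns grow to the right and rows downward; lengths in m; the calibration is good to about 2 mm. The wrist camera is an equidistant fisheye: a pixel r from the principal point sees the ray r / f radians off the axis. A picture is of the moment at which its call begins. There is no depth.
- r.hand_in(): hands the job in, once; it reports no verdict.
The state is a dict: "clock": time; "joints": joint angles; "qvel": joint speeds; "tau": joint torques, N m; "tcp_pos": TCP position; "orientation": TCP orientation; "contact_force": force on the tool from outside, world axes, zero at the start; "moment": the same for the moment, N m; "grip_width": finger opening in m.
Only numpy, scipy, OpenCV 4.12 (cv2) and the standard library are available. Lean on these libraries where they do the work, as an engineer would, in place of code of your own. Each camera call takes 0.05 s, during which the arm holds its last target. There are 200 camera calls.

TASK

Bolt the fossil carrying case shut: press the long sprung bar of the safety catch down with one fingertip and, keeping it down, push the bolt's upright knob with the other fingertip until the bolt is fully home in its keeper. Then let go and move clear, so that the bar springs back up and locks the bolt. Nothing is to be gripped or picked up: leave the fossils and tools, on the lid and around the case, where they are.

Things in the scene. Friction and masses are not known exactly. Their poses are not given: they have to be found in the camera images.
- case: Closed aluminium carrying case with grey two-leaf lid, 220 (its x) x 280 (y) x 80 mm high, fixed on the bench; origin at the centre of its underside, z up. Bolt and catch stand on the lid's larger leaf (y below 30 mm): press bar along y at x = -30 mm, bolt along y at x = +30 mm. A loose fossil disc (near x 80, y -95) and nodule (near x -86, y 40), up to 26 mm high, lie on the lid.
- keeper (a point): Centre of the keeper, a steel staple on the small leaf that the bolt enters: x = 30, y = 45, z = 92 mm in the case's frame. Staples over the bolt reach z = 101 mm of the case and the steel comb between press bar and bolt z = 97 mm: both lower than the pressed bar's top (109 mm).
- bolt_knob (a point): Upright round steel post, 14 mm across, fixed on the bolt: the thing to push. This point is the centre of its top face, axes parallel to the case's. Top at z = 141 mm of the case; free all round down to z = 101 mm. It starts at x = 30, y = -27 mm of the case, moves along the case's +y and ends at y = +3 mm.
- press_bar (a point): The spring catch's press bar: flat aluminium bar 30 mm (x) by 80 mm (y, along the bolt's travel), 6 mm thick. This point is the centre of its top face, axes parallel to the case's: at x = -30, y = -32, z = 117 mm of the case when up, so 60 mm beside the knob's line. It moves straight down only; a fingertip may press anywhere on it and slide along it while pressing.
- bolt (a joint): Travel of the bolt in m: 0 = drawn back (start), 0.030 = fully home against its stop, toward the case's +y. About 1.2 N of friction; stays where it is left. While the catch is up, the catch's tooth in the bolt's comb blocks it (stops every 10 mm, about 1 mm of play).
- catch (a joint): Travel of the catch in m: 0 = up, 0.008 = pressed to its stop. Spring 2.8 N at 0 rising to 5.6 N at 0.008. The bolt is free only while the catch is more than 4 mm down; let go, it springs up into the nearest gap of the comb, and with the bolt fully home it comes back to 0.
- ammonite: Bystander, leave alone: loose brown fossil disc, 44 mm across, 20 mm high, on the lid; origin at its underside.
- nodule: Bystander, leave alone: loose grey stone lump, 36 mm across, 26 mm high, on the lid; origin at its underside.
- jar: Bystander, leave alone: loose jar, 52 mm across, 75 mm high, on the bench just before the case; origin at its underside.
- bottle: Bystander, leave alone: loose bottle, 48 mm across, 120 mm high, on the bench; origin at its underside.
- brush: Bystander, leave alone: loose brush lying on the bench; origin at its underside.
- hammer: Bystander, leave alone: loose hammer 200 mm long lying on the bench; origin at its underside.
- bowl: Bystander, leave alone: loose white bowl 100 mm across, 40 mm high, on the bench; origin at its underside.

How it is judged:
By the outcome, as a careful person would: the job done as asked, in the order asked, and still so for the second after the job is handed in, with the robot touching nothing.
It also fails if it takes over 32 s, if anything falls off the work surface, if the arm or the gripper's body presses on something with over 40 N, if the wrist force passes 120 N, or if a joint passes its speed limit or range.

## Working session

There is one attempt and no reset: what is moved stays moved. The work goes in short steps, Python scripts to look and compute and a tool call to move; the robot and the scene stay as the last step left them, time stands still between calls to the robot, and variables do not carry over. Pictures are saved under pics/ and viewed, on a budget of 10 in all, crops included, one or two more only if the job needs it, and the job is handed in when it is done.

Besides the shell and the picture viewer there is one more tool, called by a JSON object that holds its "name" and its "arguments". apply_moves: Moves the arm, as the interface text tells. Its arguments: {"type":"object","properties":{"plan":{"type":"array","items":{"type":"array","items":{"type":"array","items":{"type":"number","minimum":-1,"maximum":1}}}},"force":{"type":"number"}},"required":["plan"]}

```bash
mkdir -p pics; ls; python3 - <<'E'
from bench import r
import cv2,json
import numpy as np
o=r.get_obs()
for k,v in o.items(): print(k,np.round(v,4).tolist())
for n in("scene","side"):
    f=r.grab_frame(n); cv2.imwrite(f"pics/{n}0.png",f["pixels"]); print(n,f["fx"],f["fy"],f["cx"],f["cy"],[k for k in f]); print(np.round(f["pose"],4).tolist())
E
```

```text
pics
clock 0.0
joints [-1.2611, 0.4778, 0.0223, 1.5565, -0.0115, 1.1092, -0.0831]
qvel [-0.0006, 0.0007, -0.0003, -0.0003, 0.0011, 0.0017, -0.0015]
tau [0.0002, -59.6444, 1.6076, -28.12, 0.0123, 0.0093, 0.0]
tcp_pos [0.2737, 0.6164, 0.2303]
orientation [-0.6514, -3.0731, 0.0028]
contact_force [-0.6457, -0.1522, 0.1665]
moment [0.0112, 0.0013, 0.0357]
grip_width 0.0852
scene 459.18214261159585 459.18214261159585 321.80307013872664 202.28720676347723 ['pixels', 'fx', 'fy', 'cx', 'cy', 'pose']
[[-0.7217, -0.3891, 0.5725, 1.3327], [0.6922, -0.3988, 0.6015, 0.8652], [-0.0057, 0.8304, 0.5572, 0.9202], [0.0, 0.0, 0.0, 1.0]]
side 367.6850951402986 367.6850951402986 319.86484631201546 199.7448994447031 ['pixels', 'fx', 'fy', 'cx', 'cy', 'pose']
[[0.8934, 0.3466, -0.2859, 0.231], [-0.449, 0.6678, -0.5936, -0.5916], [-0.0149, 0.6587, 0.7523, 0.8406], [0.0, 0.0, 0.0, 1.0]]
```

View pics/scene0.png

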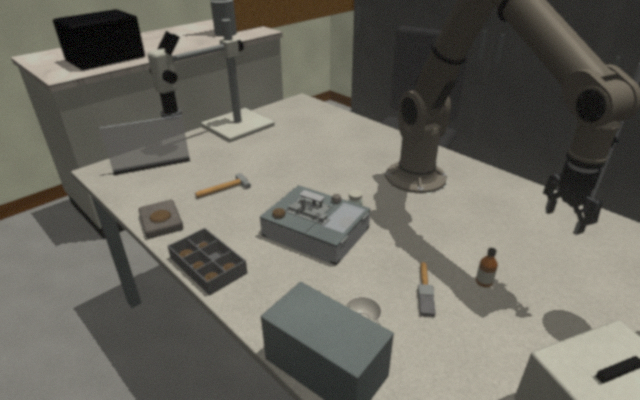

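View pics/side0.png

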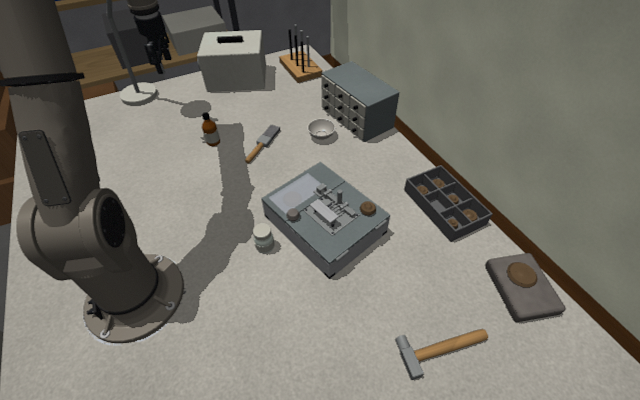

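The scene view shows the case lid with corners near (303,187), (370,213), (335,250) and (262,220). In the side view they are near (263,203), (321,164), (389,224) and (331,262). The light panel is at the case's +y end, and the bolt and catch are near (325,208) in the side view. I'll enlarge both for the fit.

```bash
python3 - <<'E'
import cv2,numpy as np
a=cv2.imread('pics/side0.png')[150:280,250:400]; b=cv2.imread('pics/scene0.png')[175:265,250:380]
a=cv2.resize(a,None,fx=4,fy=4,interpolation=cv2.INTER_CUBIC)[:, :600]
cv2.imwrite('pics/side_c.png',a)
cv2.imwrite('pics/scene_c.png',cv2.resize(b,None,fx=6,fy=6,interpolation=cv2.INTER_CUBIC))
E
cat > h.py <<'E'
import numpy as np,cv2
from scipy.optimize import least_squares
from scipy.spatial.transform import Rotation as R
def proj(f,P,fish=False):
    T=np.linalg.inv(f["pose"]); p=np.atleast_2d(P)@T[:3,:3].T+T[:3,3]
    x,y,z=p[:,0],-p[:,1],-p[:,2]
    if fish:
        rr=np.hypot(x,y); th=np.arctan2(rr,z); s=th/np.maximum(rr,1e-9)
    else: s=1/z
    return np.c_[f["fx"]*x*s+f["cx"],f["fy"]*y*s+f["cy"]]
def world(q,P):  # q=x,y,yaw of case
    c,s=np.cos(q[2]),np.sin(q[2]); P=np.atleast_2d(P)
    return np.c_[q[0]+c*P[:,0]-s*P[:,1],q[1]+s*P[:,0]+c*P[:,1],P[:,2]]
def fit(obs,q0): # obs: list of (frame,fish,[(case pt,(u,v))])
    def res(q): return np.concatenate([(proj(f,world(q,np.array([a for a,_ in l])),k)-np.array([b for _,b in l])).ravel() for f,k,l in obs])
    s=least_squares(res,q0,loss='soft_l1'); return s.x,res(s.x).reshape(-1,2)
E
```

```text
(no output)
```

View pics/side_c.png

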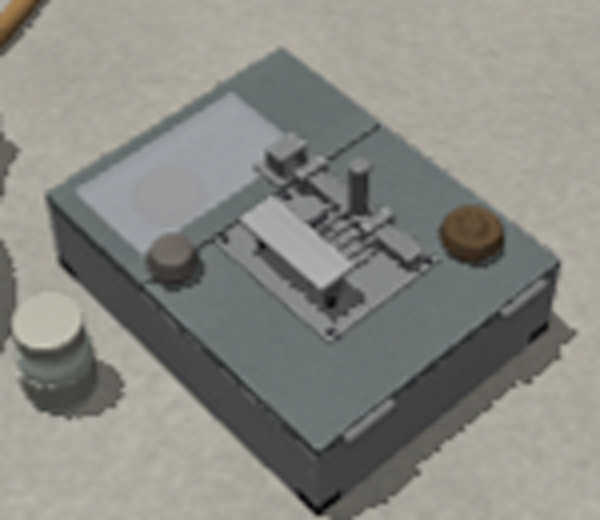

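View pics/scene_c.png

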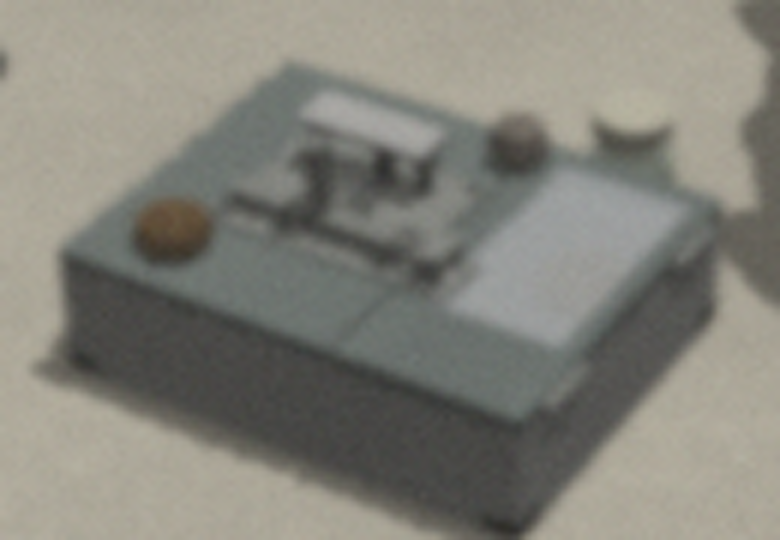

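The side crop shows the lid corners at (48,195), (282,50), (560,265) and (318,450), the knob top at (359,163) and the bar centre at (298,242). The scene crop shows the corners at (292,64), (66,252), (525,420) and (718,208), and the bar centre at (374,124).

```bash
python3 - <<'E'
from h import *
from bench import r
fs=r.grab_frame("scene"); fd=r.grab_frame("side")
m=.001
C={k:np.array(v)*m for k,v in dict(mp=(-110,140,80),pp=(110,140,80),pm=(110,-140,80),mm=(-110,-140,80),knob=(30,-27,141),bar=(-30,-32,117)).items()}
d=lambda u,v:((u+.5)/4-.5+250,(v+.5)/4-.5+150)
s=lambda u,v:((u+.5)/6-.5+250,(v+.5)/6-.5+175)
ld=[(C['mp'],d(48,195)),(C['pp'],d(282,50)),(C['pm'],d(560,265)),(C['mm'],d(318,450)),(C['knob'],d(359,163)),(C['bar'],d(298,242))]
ls=[(C['mm'],s(292,64)),(C['pm'],s(66,252)),(C['pp'],s(525,420)),(C['mp'],s(718,208)),(C['bar'],s(374,124))]
for o in ([(fd,0,ld)],[(fs,0,ls)],[(fd,0,ld),(fs,0,ls)]):
    q,e=fit(o,[.7,0,.5]); print(np.round(q,4),np.round(e,1).tolist())
np.save('q.npy',q)
for k in('knob','bar'): print(k,world(q,C[k]))
o=r.get_obs(); Rt=R.from_rotvec(o['orientation']).as_matrix(); print(np.round(Rt,3),o['clock'])
E
```

```text
[ 0.5198 -0.0177  0.258 ] [[-0.8, -0.3], [0.2, -0.7], [0.9, -1.0], [-0.1, 1.0], [0.3, 0.6], [-0.4, -0.1]]
[ 0.5226 -0.0142  0.2638] [[-0.1, -0.4], [-1.1, -0.0], [-0.1, 0.8], [1.4, -1.2], [0.1, 0.0]]
[ 0.5204 -0.0167  0.261 ] [[-0.8, -0.5], [0.0, -1.0], [0.8, -1.5], [0.2, 0.5], [0.3, 0.2], [-0.3, -0.4], [0.0, -0.9], [-1.0, -0.8], [-0.3, 0.1], [1.3, -1.7], [0.1, -0.5]]
knob [[ 0.55633676 -0.03504272  0.141     ]]
bar [[ 0.4996595  -0.05535745  0.117     ]]
[[-0.914  0.406 -0.   ]
 [ 0.406  0.914 -0.001]
 [-0.    -0.001 -1.   ]] 0.2
```

```bash
cat >> h.py <<'E'
def cmd(o,q,P,flip=0): # case-frame TCP target (mm) -> turn/shift scaled, tool y along case x
    Rt=R.from_rotvec(o['orientation']); y=q[2]
    ex=np.array([np.cos(y),np.sin(y),0]); ez=np.array([0,0,-1.]); 
    if flip: ex=-ex
    G=R.from_matrix(np.c_[np.cross(ex,ez),ex,ez])
    w=(Rt.inv()*G).as_rotvec()/np.pi
    W=world(q,np.array(P)*.001)[0]; t=Rt.inv().apply(W-o['tcp_pos'])/.4
    return np.round(w,4),np.round(t,4)
def incase(o,q):
    c,s=np.cos(q[2]),np.sin(q[2]); d=o['tcp_pos'][:2]-q[:2]
    return np.round(1000*np.array([c*d[0]+s*d[1],-s*d[0]+c*d[1],o['tcp_pos'][2]]),1)
E
python3 - <<'E'
from h import *
from bench import r
o=r.get_obs(); q=np.load('q.npy'); print(cmd(o,q,(0,-55,210)),world(q,np.array([0,-.055,.21])),incase(o,q))
E
```

```text
(array([-3.000e-04,  2.000e-04,  2.839e-01]), array([-1.2923, -1.3038,  0.0533])) [[ 0.53457887 -0.06983632  0.21      ]] [-74.8 675.5 230.7]
```

{"name": "apply_moves", "arguments": {"plan": [[[0, 0, 0.012, -0.03, -0.03, 0, -0.08], [0, 0, 0.036, -0.08, -0.08, 0, -0.08], [0, 0, 0.06, -0.14, -0.14, 0, -0.08], [0, 0, 0.085, -0.2, -0.2, 0, -0.08], [0, 0, 0.11, -0.26, -0.26, 0, -0.08], [0, 0, 0.135, -0.32, -0.32, 0, -0.08], [0, 0, 0.16, -0.38, -0.38, 0, -0.08], [0, 0, 0.185, -0.44, -0.44, 0, -0.08], [0, 0, 0.21, -0.5, -0.5, 0, -0.08], [0, 0, 0.235, -0.56, -0.56, 0, -0.08], [0, 0, 0.26, -0.61, -0.61, 0, -0.08], [0, 0, 0.284, -0.65, -0.65, 0, -0.08]]]}}

```text
clock: 1.2
tcp_pos: [0.4067, 0.2711, 0.2314]
orientation: [1.921, 2.485, -0.0]
contact_force: [0.4, 0.6, -0.3]
grip_width: 0.0462
```

```bash
python3 - <<'E'
from h import *
from bench import r
o=r.get_obs(); q=np.load('q.npy'); print(cmd(o,q,(0,-55,200)),incase(o,q),o['grip_width'],o['clock'],o['contact_force'])
E
```

```text
(array([-0.    ,  0.0001, -0.002 ]), array([-0.9053,  0.0947,  0.0786])) [-35.6 307.4 231.4] 0.04621437307863871 1.2 [ 0.41577976  0.60099876 -0.34439899]
```

{"name": "apply_moves", "arguments": {"plan": [[[0, 0, 0, -0.06, 0, 0, -0.08], [0, 0, -0.002, -0.15, 0.02, 0, -0.08], [0, 0, -0.002, -0.24, 0.03, 0, -0.08], [0, 0, -0.002, -0.33, 0.04, 0.01, -0.08], [0, 0, -0.002, -0.42, 0.05, 0.02, -0.08], [0, 0, -0.002, -0.51, 0.06, 0.03, -0.08], [0, 0, -0.002, -0.6, 0.07, 0.04, -0.08], [0, 0, -0.002, -0.69, 0.08, 0.05, -0.08], [0, 0, -0.002, -0.78, 0.09, 0.06, -0.08], [0, 0, -0.002, -0.85, 0.095, 0.07, -0.08], [0, 0, -0.002, -0.905, 0.095, 0.078, -0.08], [0, 0, -0.002, -0.905, 0.095, 0.078, -0.08]]]}}

```text
clock: 2.2
tcp_pos: [0.5362, -0.0718, 0.1998]
orientation: [1.913, 2.489, -0.004]
contact_force: [-0.8, -0.3, -0.1]
grip_width: 0.0461
```

```bash
python3 - <<'E'
from h import *
from bench import r
o=r.get_obs(); q=np.load('q.npy'); print(cmd(o,q,(0,-55,140)),incase(o,q),o['grip_width'],o['clock'],o['contact_force'])
f=r.grab_frame('wrist'); cv2.imwrite('pics/w1.png',f['pixels']); print(f['fx'],f['cx'],f['cy'],np.round(f['pose'],3).tolist())
P=np.array([(-45,-72,117),(-15,-72,117),(-15,8,117),(-45,8,117),(30,-27,141)])*.001
print(proj(f,world(q,P),True).round(1).tolist())
E
```

```text
(array([-0.0002,  0.0009, -0.0003]), array([ 0.0061, -0.0026,  0.1494])) [  1.1 -57.3 199.8] 0.04614215822893205 2.2 [-0.84574687 -0.26925952 -0.05430024]
309.70691628693146 318.9328085298905 203.87205699706297 [[0.966, -0.244, -0.081, 0.515], [0.257, 0.916, 0.309, 0.008], [-0.001, -0.319, 0.948, 0.342], [0.0, 0.0, 0.0, 1.0]]
[[262.4, 229.1], [299.6, 229.3], [297.7, 127.0], [257.0, 127.9], [362.8, 182.0]]
```

View pics/w1.png

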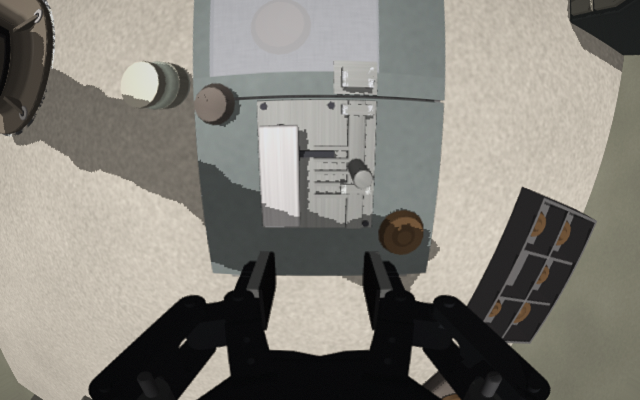

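The wrist view shows the bar at about columns 259-299 and rows 126-218, the knob top near (363,179), and the fingertips near (262,285) and (376,285). The prediction has the bar's near end at row 229, so I'll zoom in to check.

```bash
python3 - <<'E'
import cv2
a=cv2.imread('pics/w1.png')[100:240,240:400]
cv2.imwrite('pics/w1c.png',cv2.resize(a,None,fx=4,fy=4,interpolation=cv2.INTER_CUBIC))
E
```

```text
(no output)
```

View pics/w1c.png

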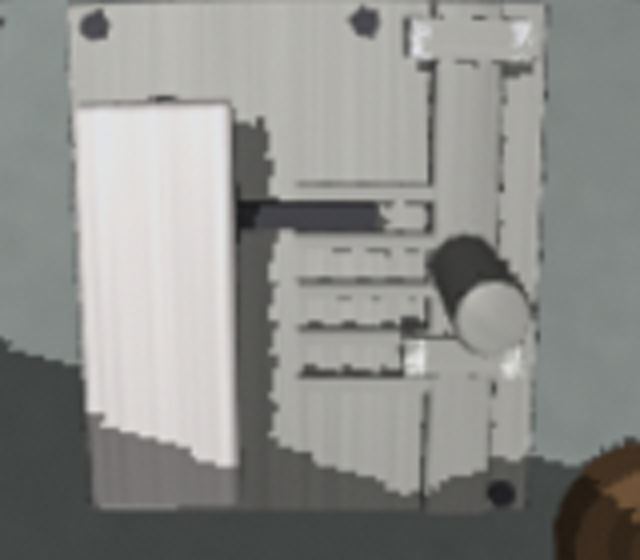

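The zoomed view shows the bar's near end in shadow at pixel row 227 and the knob top at (363,180). Both are about 2 px (1.7 mm) toward +y from the prediction, so the fit is good to 2 mm. Descending to just above the bar.

{"name": "apply_moves", "arguments": {"plan": [[[0, 0, 0, 0.008, -0.003, 0.03, -0.08], [0, 0, 0, 0.008, -0.003, 0.06, -0.08], [0, 0, 0, 0.008, -0.003, 0.09, -0.08], [0, 0, 0, 0.008, -0.003, 0.12, -0.08], [0, 0, 0, 0.008, -0.003, 0.15, -0.08], [0, 0, 0, 0.008, -0.003, 0.175, -0.08], [0, 0, 0, 0.008, -0.003, 0.19, -0.08], [0, 0, 0, 0.008, -0.003, 0.198, -0.08], [0, 0, 0, 0.008, -0.003, 0.2, -0.08], [0, 0, 0, 0.008, -0.003, 0.2, -0.08]]]}}

```text
clock: 3.08
tcp_pos: [0.5342, -0.0635, 0.1201]
orientation: [1.906, 2.497, 0.0]
contact_force: [-0.5, -0.7, -0.6]
grip_width: 0.0461
```

```bash
python3 - <<'E'
from h import *
from bench import r
o=r.get_obs(); q=np.load('q.npy'); print(cmd(o,q,(0,-54,110)),incase(o,q),o['clock'],o['contact_force'])
f=r.grab_frame('wrist'); cv2.imwrite('pics/w2.png',f['pixels'][80:380,170:470].repeat(2,0).repeat(2,1))
E
```

```text
(array([0.    , 0.    , 0.0019]), array([-0.0131, -0.0033,  0.0253])) [  1.3 -48.7 120.1] 3.0833 [-0.49673206 -0.68284003 -0.5818422 ]
```

View pics/w2.png

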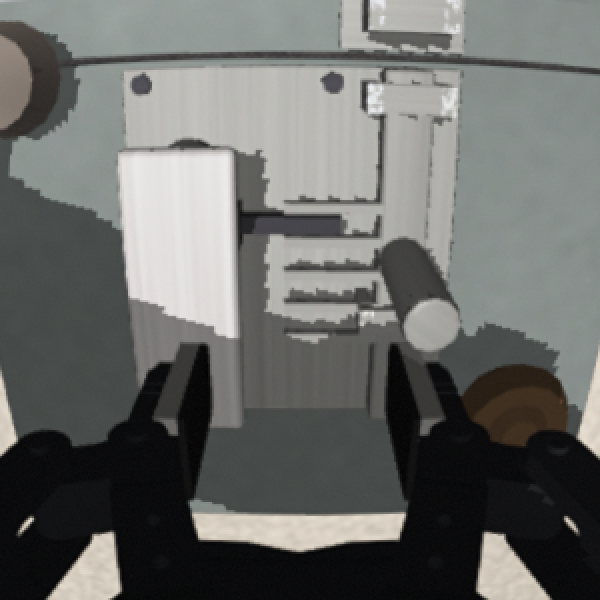

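The wrist view shows the left fingertip above the bar (pad at columns 165-210, bar at 125-240) and the right pad at 400-440, just behind the knob (top at (430,325)). I'll back off 4 mm from the knob and lower further.

{"name": "apply_moves", "arguments": {"plan": [[[0, 0, 0.002, -0.004, -0.003, 0, -0.08], [0, 0, 0.002, -0.008, -0.003, 0, -0.08], [0, 0, 0.002, -0.011, -0.003, 0.005, -0.08], [0, 0, 0.002, -0.011, -0.003, 0.01, -0.08], [0, 0, 0.002, -0.011, -0.003, 0.015, -0.08], [0, 0, 0.002, -0.011, -0.003, 0.02, -0.08], [0, 0, 0.002, -0.011, -0.003, 0.02, -0.08]]]}}

```text
clock: 3.72
tcp_pos: [0.5342, -0.0681, 0.112]
orientation: [1.914, 2.491, -0.0]
contact_force: [-0.1, -0.9, 3.4]
grip_width: 0.0464
```

{"name": "apply_moves", "arguments": {"plan": [[[0, 0, 0, 0, 0, 0.004, -0.08], [0, 0, 0, 0, 0, 0.0075, -0.08], [0, 0, 0, 0, 0, 0.0075, -0.08], [0, 0, 0, 0, 0, 0.0075, -0.08]]]}}

```text
clock: 4.05
tcp_pos: [0.5342, -0.0682, 0.1092]
orientation: [1.914, 2.491, -0.0]
contact_force: [-0.6, -2.1, 4.3]
grip_width: 0.0457
```

{"name": "apply_moves", "arguments": {"plan": [[[0, 0, 0, 0, 0, 0.004, -0.08], [0, 0, 0, 0, 0, 0.009, -0.08], [0, 0, 0, 0, 0, 0.009, -0.08], [0, 0, 0, 0, 0, 0.009, -0.08]]]}}

```text
clock: 4.38
tcp_pos: [0.5342, -0.0683, 0.1063]
orientation: [1.914, 2.491, 0.0]
contact_force: [-2.5, -1.8, 13.7]
grip_width: 0.0463
```

```bash
python3 - <<'E'
from h import *
from bench import r
o=r.get_obs(); q=np.load('q.npy'); print(incase(o,q),o['clock'],np.round(o['contact_force'],2),np.round(o['moment'],2),R.from_rotvec(o['orientation']).as_matrix()[:,1])
E
```

```text
[  0.  -53.5 106.3] 4.3833 [-2.5  -1.75 13.69] [-0.35  1.   -0.  ] [9.66299496e-01 2.57420231e-01 3.30867500e-04]
```

The bar is at its stop (13.7 N against a 5.6 N spring, with the moment matching the bar finger). I'll ease off a little and push the knob along +y.

{"name": "apply_moves", "arguments": {"plan": [[[0, 0, 0, 0.004, 0, -0.001, -0.08], [0, 0, 0, 0.012, 0, -0.001, -0.08], [0, 0, 0, 0.02, 0, -0.001, -0.08], [0, 0, 0, 0.028, 0, -0.001, -0.08], [0, 0, 0, 0.036, 0, -0.001, -0.08], [0, 0, 0, 0.044, 0, -0.001, -0.08], [0, 0, 0, 0.052, 0, -0.001, -0.08], [0, 0, 0, 0.06, 0, -0.001, -0.08], [0, 0, 0, 0.068, 0, -0.001, -0.08], [0, 0, 0, 0.076, 0, -0.001, -0.08], [0, 0, 0, 0.084, 0, -0.001, -0.08], [0, 0, 0, 0.084, 0, -0.001, -0.08]]]}}

```text
clock: 5.38
tcp_pos: [0.5266, -0.0368, 0.1066]
orientation: [1.912, 2.488, 0.001]
contact_force: [1.5, -5.2, 7.1]
grip_width: 0.0459
```

```bash
python3 - <<'E'
from h import *
from bench import r
o=r.get_obs(); q=np.load('q.npy'); Rt=R.from_rotvec(o['orientation']); print(incase(o,q),o['clock'],Rt.inv().apply(o['contact_force']).round(2),np.round(o['moment'],2))
f=r.grab_frame('wrist'); cv2.imwrite('pics/w3.png',f['pixels'][80:380,170:470].repeat(2,0).repeat(2,1))
E
```

```text
[  0.8 -21.  106.6] 5.3833 [-5.39  0.18 -7.05] [-0.97 -0.03  0.1 ]
```

View pics/w3.png

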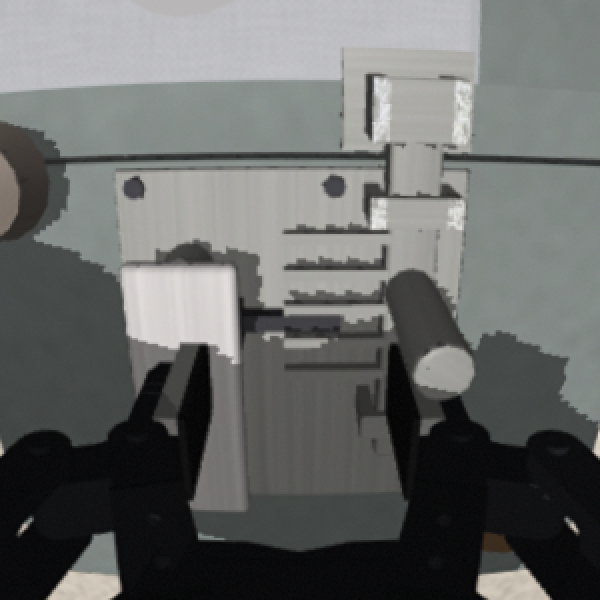

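The view shows the bar still down and the bolt pushed across the lid seam toward the keeper, with the pad behind the knob ((443,370)). About 6-7 mm remain.

{"name": "apply_moves", "arguments": {"plan": [[[0, 0, 0, 0.005, 0, 0, -0.08], [0, 0, 0, 0.01, 0, 0, -0.08], [0, 0, 0, 0.014, 0, 0, -0.08], [0, 0, 0, 0.014, 0, 0, -0.08]]]}}

```text
clock: 5.77
tcp_pos: [0.5253, -0.0316, 0.1066]
orientation: [1.912, 2.488, 0.001]
contact_force: [0.8, -5.2, 6.0]
grip_width: 0.046
```

{"name": "apply_moves", "arguments": {"plan": [[[0, 0, 0, 0.003, 0, 0, -0.08], [0, 0, 0, 0.005, 0, 0, -0.08], [0, 0, 0, 0.005, 0, 0, -0.08]]]}}

```text
clock: 6.02
tcp_pos: [0.5248, -0.0299, 0.1066]
orientation: [1.913, 2.487, 0.001]
contact_force: [2.3, -5.3, 6.2]
grip_width: 0.0462
```

```bash
python3 - <<'E'
from h import *
from bench import r
o=r.get_obs(); q=np.load('q.npy'); Rt=R.from_rotvec(o['orientation']); print(incase(o,q),o['clock'],Rt.inv().apply(o['contact_force']).round(2),np.round(o['moment'],2))
E
```

```text
[  0.8 -13.9 106.6] 6.0167 [-5.72  0.93 -6.17] [-1.28 -0.15  0.09]
```

{"name": "apply_moves", "arguments": {"plan": [[[0, 0, 0, 0.002, 0, 0, -0.08], [0, 0, 0, 0.004, 0, 0, -0.08], [0, 0, 0, 0.004, 0, 0, -0.08]]]}}

```text
clock: 6.27
tcp_pos: [0.5247, -0.0296, 0.1067]
orientation: [1.914, 2.485, -0.0]
contact_force: [2.5, -9.0, 4.4]
grip_width: 0.0459
```

{"name": "apply_moves", "arguments": {"plan": [[[0, 0, 0, 0.002, 0, 0, -0.08], [0, 0, 0, 0.004, 0, 0, -0.08], [0, 0, 0, 0.004, 0, 0, -0.08]]]}}

```text
clock: 6.52
tcp_pos: [0.5246, -0.0295, 0.1067]
orientation: [1.915, 2.482, -0.001]
contact_force: [4.1, -12.7, 3.3]
grip_width: 0.0462
```

```bash
python3 - <<'E'
from h import *
from bench import r
o=r.get_obs(); q=np.load('q.npy'); Rt=R.from_rotvec(o['orientation']); print(incase(o,q),o['clock'],Rt.inv().apply(o['contact_force']).round(2),np.round(o['moment'],2))
f=r.grab_frame('wrist'); cv2.imwrite('pics/w4.png',f['pixels'][80:380,170:470].repeat(2,0).repeat(2,1))
E
```

```text
[  0.8 -13.4 106.7] 6.5167 [-13.34   0.8   -3.26] [-2.62 -0.65 -0.19]
```

View pics/w4.png

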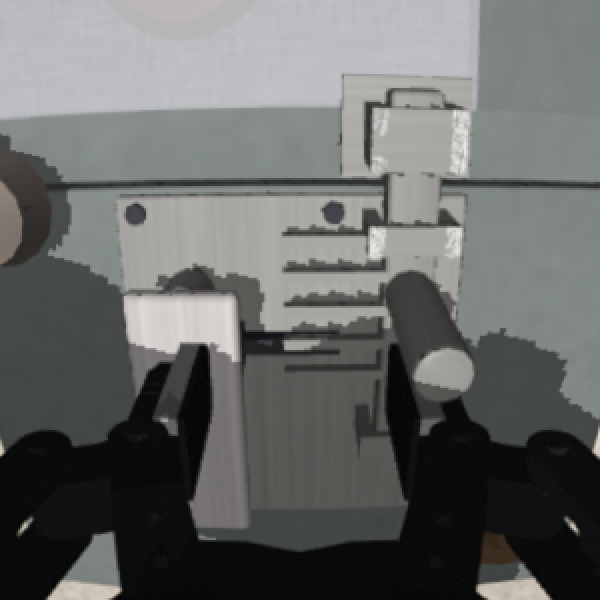

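The force has climbed to 13 N with no further motion at y = -13.4. That is where the knob's 30 mm stop should be, and the bolt's end shows through the keeper at (415,95). I'll back off the knob with the bar still pressed, then lift straight up.

{"name": "apply_moves", "arguments": {"plan": [[[0, 0, 0, -0.006, 0, 0, -0.08], [0, 0, 0, -0.012, 0, 0, -0.08], [0, 0, 0, -0.015, 0, 0, -0.08], [0, 0, 0, -0.015, 0, -0.01, -0.08], [0, 0, 0, -0.015, 0, -0.025, -0.08], [0, 0, 0, -0.015, 0, -0.05, -0.08], [0, 0, 0, -0.015, 0, -0.09, -0.08], [0, 0, 0, -0.015, 0, -0.14, -0.08], [0, 0, 0, -0.015, 0, -0.19, -0.08], [0, 0, 0, -0.015, 0, -0.23, -0.08], [0, 0, 0, -0.015, 0, -0.25, -0.08], [0, 0, 0, -0.015, 0, -0.25, -0.08]]]}}

```text
clock: 7.57
tcp_pos: [0.525, -0.0309, 0.2077]
orientation: [1.913, 2.49, 0.004]
contact_force: [0.9, 0.0, -0.2]
grip_width: 0.0465
```

```bash
python3 - <<'E'
from h import *
from bench import r
o=r.get_obs(); q=np.load('q.npy'); print(incase(o,q),o['clock'],np.round(o['contact_force'],2))
w=r.grab_frame('wrist'); s=r.grab_frame('side')
a=cv2.resize(w['pixels'][60:260,200:440],None,fx=2.5,fy=2.5,interpolation=2)
b=cv2.resize(s['pixels'][160:260,290:390],None,fx=2,fy=5,interpolation=2)
cv2.imwrite('pics/w5.png',np.hstack([a,b]))
for y in(-27,3):
  for z,bz in((141,117),):
    print(y,proj(w,world(q,np.array([[30,y+1.5,z],[-15,9.5,bz],[-15,9.5,109],[-15,-70.5,117],[-15,-70.5,109]])*.001),True).round(1).tolist())
E
```

```text
[  0.8 -14.9 207.7] 7.5667 [ 0.89  0.04 -0.15]
-27 [[358.9, 232.9], [299.1, 179.2], [299.7, 176.8], [301.3, 269.0], [301.7, 264.5]]
3 [[360.7, 194.2], [299.1, 179.2], [299.7, 176.8], [301.3, 269.0], [301.7, 264.5]]
```

View pics/w5.png

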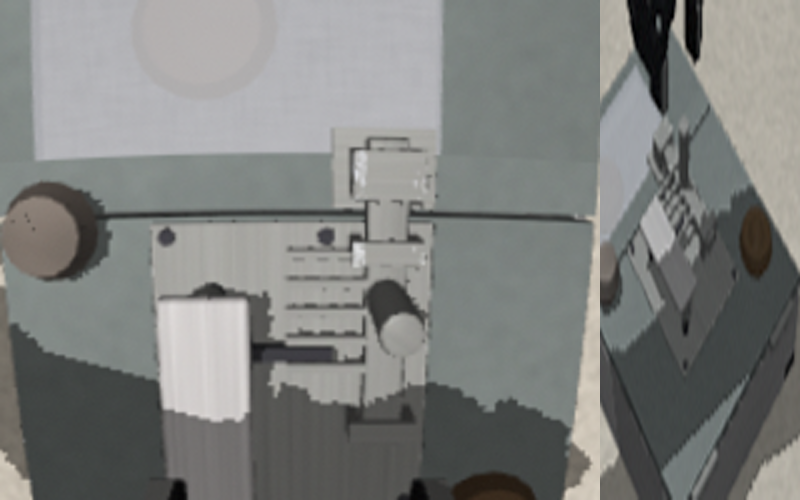

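The final view shows the knob top at about (361,194), where it should be for 30 mm travel (predicted (361,194)). The bar's far corner is at (299.6,178.8): predicted row is 179.2 if up and 176.8 if down. The bolt passes through the keeper, the tooth sits in the comb's last gap, and the lid fossils look unmoved. Nothing is touching the arm.

```bash
python3 -c "
from bench import r
o=r.get_obs(); print(o['clock'],abs(o['qvel']).max(),o['contact_force']); r.hand_in()"
```

```text
7.6667 0.01732299208970432 [-0.00276177  0.53796316  0.21470661]
the job is handed in; nothing more can be done
```

The case is bolted shut, and I handed the job in at 7.7 s on the robot's clock. With the tool pointing straight down, one fingertip pressed the bar to its stop. The other pushed the knob +y until it stopped moving and the force rose to about 13 N. I then backed off the knob with the bar still held down and lifted straight up to clear.

**Bolt:** in the last wrist picture the knob top is within 1 pixel of where 30 mm of travel puts it, and the bolt passes through the keeper.

**Catch:** the bar appears fully up, with its tooth in the comb's last gap. This check is weaker, because up and down differ by only about 2.4 pixels in that view. The bar's far corner read row 178.8, against 179.2 predicted for up and 176.8 for down.

**Clearance:** the gripper is about 65 mm above the knob, with contact force near zero. The fossils on the lid look unmoved. I did not compare the jar, bottle, brush, hammer and bowl before and after, but the arm passed well above them and I saw no unexpected contact force.

**Disagreements:** the wrist camera placed the case about 1.7 mm further along +y than the first fit, so I used its correction. One approach move also read about 5 mm past its aim, and I corrected that before pressing.

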